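Screw the cap onto the dyeing pot

TASK

Close the steel dyeing pot with its screw cap: set the cap on the threaded neck, turn it gently backward (anticlockwise from above) until you feel it drop into the start of the thread, then screw it forward (clockwise) until it is fully home, and let go. The thread is easily damaged, so press and turn lightly, and leave the flask, the beaker and the jar behind alone.

Things in the scene. Friction and masses are not known exactly. Their poses are not given: they have to be found in the camera images.
- cap_centre (a point): Middle of the loose screw cap (58 mm high, about 0.15 kg), which stands open side down on the worktop; on its axis, 29 mm above its lower edge, z up. Aluminium skirt 62 mm across, 30 mm high; above it, on the axis, a round black fluted grip 36 mm across, 28 mm high (from 1 to 29 mm above this point).
- cap: The cap; origin at the centre of its lower edge, z up along its axis. Inside the skirt three round 4 mm steel pins point inward, 3 to 7 mm above the lower edge, 120 degrees apart; they ride on the neck's thread. They are hidden under the skirt; where they lie round the axis is not known.
- pot_rim (a point): Centre of the mouth of the steel dyeing pot at rim height, 89.5 mm above the worktop, z up. The mouth tapers (31 mm across at the rim, 40 mm 7 mm lower) and so centres a cap lowered up to about 4 mm off. Cap fully home: its roof rests on the rim and cap_centre is 3.3 mm above this point; about 15 degrees further it binds.
- thread_top (a point): On the pot's axis, 9 mm below the rim, at the top of the thread: right-handed, 50 mm across, three starts 120 degrees apart (angle unknown), falling 26 mm a turn (8.7 mm from start to start). A cap just set down rests with its pins on the threads, cap_centre 19 to 26 mm above this point (rarely it drops in at once).
- thread_start (a point): On the pot's axis, 8.7 mm below thread_top: where the pins land. Turned backward the cap climbs up to 7 mm, then drops about 8 mm, cap_centre to about 26.5 mm above this point, within some 125 degrees; the drop is open over 8 degrees. From there 75 to 85 degrees forward bring it home. Forward without the drop it jams, 7 mm too high.
- pot: The pot in its round grey foot, 110 mm across, fixed; origin at the centre of its underside on the worktop, z up. Just behind each landing place the thread bears a small ramp, 2.6 mm high: turned on backward the pins climb it and fall about 3 mm off its steep far side; that small step is no thread start: go on back to the next drop of about 8 mm.
- conical_flask: Bystander: small glass conical flask, 65 mm across and 105 mm high, loose; origin at the centre of its underside.
- yellow_jar: Bystander: squat jar with a screw lid, 50 mm across and 66 mm high, loose; origin at the centre of its underside.
- beaker: Bystander: glass beaker, 62 mm across and 80 mm high, loose; origin at the centre of its underside.
Things that resemble listed ones, but are neither listed nor needed, are in the scene too. What is shaped like the cap but red is not meant.

How it is judged:
By the outcome, as a careful person would: the job done as asked, in the order asked, and still so for the second after the job is handed in, with the robot touching nothing.
It also fails if it takes over 61 s, if anything falls off the work surface, if the arm or the gripper's body presses on something with over 40 N, if the wrist force passes 120 N, or if a joint passes its speed limit or range.

ROBOT

A 6-joint arm with a two-finger parallel gripper is mounted at the origin on a cart in front of the work surface, level with it; the furniture and walls round the work are solid. World frame = base frame: x ahead of the robot, y to its left, z up, the work surface at z = 0. Lengths are in m, angles in rad, forces in N, time in s.
With the tool pointing down it reaches from about 0.35 to 0.975 m from the base axis. Payload 4.9 kg.
Tool frame: the origin (TCP) lies midway between the tips of the shut fingers; the grasp point (between the pads) lies 19 mm behind it (manip.pinch_z is the distance from the TCP to the grasp point, in m); z points along the fingers, y is the direction in which the jaws open and shut (so a half turn about z gives the same grasp; the last joint's range is limited). The gripper opens to 85 mm and grips with 20 to 120 N. Pads are 22 mm wide; open, the fingers measure 114 mm over their backs; the gripper's body (76 mm by 85 mm) begins 54 mm behind the grasp point. The pads swing forward as they close: fully open they stand 13 mm farther back than shut.
Start: joints at [1.022, 0.053, 1.613, -0, 1.476, -0.119], TCP at [0.26, 0.568, 0.231] pointing down, gripper open.
Joint ranges: [-3.01, 3.01], [-1.01, 2.22], [0.06, 2.58], [-1.02, 4.17], [0.09, 2.62], [-3.14, 3.14]. Speed limits (rad/s): [2.57, 2.57, 3.14, 3.14, 3.14, 3.14].

INTERFACE

Orientations are given as a unit quaternion [w, x, y, z].
In Python, from plant import manip gives the robot as it stands.
- The arm moves only by the tool drive_tool, never from a script. Its argument "commands" is text: rows parted by semicolons, each of 5 numbers parted by spaces: the finger opening in mm, from 0 to 85.4, then the shift along the tool's x, y, z in units of 30 mm (1.0 is 30 mm), then the turn about the tool's z in degrees. A call has exactly 8 rows; each row shifts and turns the commanded pose from where the row before left it, along the tool's axes as they then stand; what a row does not reach is not made up. A row lasts 1/8 s, in which the tool goes at most 62.5 mm and 10.7 degrees, less where a joint would pass 70% of its speed; a pose out of reach is approached as far as the arm can. A call is refused whole if a number of a shift passes 1 or a number of a turn 10.7, either way. A call with a gripper value outside its range is refused whole. The fingers move at their own pace and stop on an object; the grip force is fixed at half the most. Time passes only in rows, so rows that do not move let the fingers close, or fill a call up. It gives the time, the measured TCP pose, the force and the opening at its end, in the units of the state.
- manip.state(): the state, without advancing time (a new reading comes with each control period).
- manip.grab_frame(name): name is "scene" or "top" or "wrist"; returns the picture (420x560x3 uint8, red, green, blue); there is no depth.
- manip.camera_params(name): a dict with "fx", "fy", "cx", "cy" (pixels), "distortion" ([k1, k2, p1, p2, k3] as OpenCV has them; the pictures are not rectified), "xyz" and "orientation" of the camera in the world. Camera axes: x right, y down, z forward; pixel columns grow to the right and rows downward; lengths in m; the calibration is good to about 2 mm. A picture is of the moment at which its call begins: read the wrist's pose just before it. camera_params takes no time and is no camera call; for the wrist camera it gives the pose at the moment of the call.
- manip.job_done(): hands the job in, once; it reports no verdict.
The state is a dict: "time": time; "joint_pos": joint angles; "joint_vel": joint speeds; "joint_efforts": joint torques, N m; "tool_pos": TCP position; "tool_rot": TCP orientation; "contact_force": force on the tool from outside, world axes, zero at the start; "ft_torque": the same for the moment, N m; "gripper_width": opening from 0.0 (shut) to 1.0 (fully open).
Only numpy, scipy, OpenCV 4.12 (cv2) and the standard library are available. Lean on these libraries where they do the work, as an engineer would, in place of code of your own. Each camera call takes 0.05 s, during which the arm holds its last target. There are 200 camera calls.

## Working session

There is one attempt and no reset: what is moved stays moved. The work goes in short steps, Python scripts to look and compute and a tool call to move; the robot and the scene stay as the last step left them, time stands still between calls to the robot, and variables do not carry over. Pictures are saved under pics/ and viewed, about 8 in all and at most 12, crops included, and the job is handed in when it is done.

Besides the shell and the picture viewer there is one more tool, called after "Request:" as a command line: name --argument value ..., lists and objects as JSON in quotes. drive_tool: Moves the arm, as the interface text tells. Its arguments: {"type":"object","properties":{"commands":{"type":"string"}},"required":["commands"]}

```bash
mkdir -p pics; ls; cat > h.py <<'E'
import numpy as np, cv2
from scipy.spatial.transform import Rotation as R
from plant import manip
def grab(n,f):
    p=manip.camera_params(n); im=manip.grab_frame(n); cv2.imwrite('pics/'+f,im[:,:,::-1]); return im,p
def ray(p,uv):
    K=np.array([[p['fx'],0,p['cx']],[0,p['fy'],p['cy']],[0,0,1]])
    u=cv2.undistortPoints(np.array([[uv]],float),K,np.array(p['distortion'],float))[0,0]
    w,x,y,z=p['orientation']; d=R.from_quat([x,y,z,w]).apply([u[0],u[1],1.]); return np.array(p['xyz'],float),d
def onz(p,uv,z):
    o,d=ray(p,uv); return o+d*(z-o[2])/d[2]
def proj(p,X):
    K=np.array([[p['fx'],0,p['cx']],[0,p['fy'],p['cy']],[0,0,1]])
    w,x,y,z=p['orientation']; r=R.from_quat([x,y,z,w]).inv(); 
    return cv2.projectPoints(r.apply(np.atleast_2d(X)-p['xyz']),np.zeros(3),np.zeros(3),K,np.array(p['distortion'],float))[0][:,0]
E
python3 - <<'E'
from h import *
a,p=grab('scene','s0.png'); b,q=grab('top','t0.png')
print(manip.state()); print(p,q)
print(manip.pinch_z)
E
```

```text
pics
{'time': 0.1, 'joint_pos': array([ 1.02199136e+00,  5.32826643e-02,  1.61414514e+00,  1.45023807e-05,
        1.47604632e+00, -1.18974035e-01]), 'joint_vel': array([ 0.00154509, -0.00160383, -0.00376111,  0.00179759, -0.00083154,
        0.00025225]), 'joint_efforts': array([ 5.12327406e-04, -3.94907677e+01, -3.71363318e+01, -1.62776287e-04,
        3.91155263e-03,  5.80429810e-05]), 'tool_pos': array([0.26012952, 0.56766586, 0.23019795]), 'tool_rot': array([-3.15116979e-04,  2.13265424e-01,  9.76993845e-01, -8.86416428e-04]), 'contact_force': array([ 1.3090075 , -1.18028228, -0.24889133]), 'ft_torque': array([-0.01705455, -0.00456215,  0.03343795]), 'gripper_width': 0.9986642447520302}
{'fx': 438.1155610528406, 'fy': 438.1155610528406, 'cx': 266.22779933112713, 'cy': 216.95713960008965, 'distortion': array([-0.0509703,  0.       ,  0.       ,  0.       ,  0.       ]), 'xyz': array([ 0.21979477, -0.67200585,  0.55665957]), 'orientation': array([-0.45358175,  0.84938796, -0.23649203,  0.12990463])} {'fx': 419.60790676326405, 'fy': 419.60790676326405, 'cx': 276.0135511443669, 'cy': 218.8562217610839, 'distortion': array([-0.02397184,  0.        ,  0.        ,  0.        ,  0.        ]), 'xyz': array([ 0.50953144, -0.05957621,  0.94045912]), 'orientation': array([-0.04776164,  0.71091008, -0.70044115,  0.04132648])}
0.0187
```

View pics/t0.png

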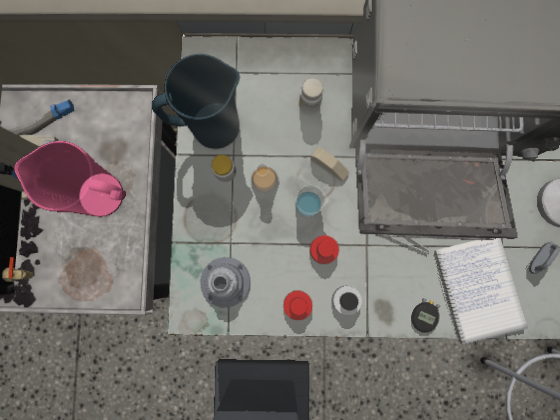

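View pics/s0.png

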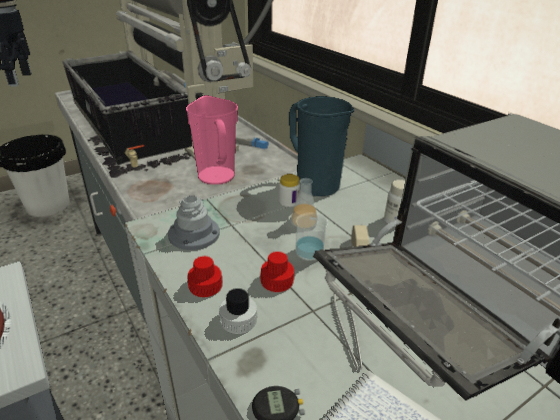

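Top view: the cap with the black grip is at about (348,301), the pot mouth at about (220,282). The red decoys are at (298,306) and (325,250). The scene view shows the cap at (238,300) and the pot at (192,205).

```bash
python3 - <<'E'
from h import *
b=cv2.imread('pics/t0.png'); q=manip.camera_params('top'); a=cv2.imread('pics/s0.png'); p=manip.camera_params('scene')
def blob(im,x0,y0,x1,y1,t):
    g=im[y0:y1,x0:x1].max(2); m=(g<t).astype(np.uint8)
    n,l,s,c=cv2.connectedComponentsWithStats(m); i=1+s[1:,4].argmax(); return c[i]+[x0,y0],s[i]
c,s=blob(b,332,285,364,317,60); print('top grip',c,s, onz(q,c,.058))
c,s=blob(a,222,285,255,316,60); print('scene grip',c,s, onz(p,c,.045))
c,s=blob(b,208,272,232,292,75); print('mouth',c,s,onz(q,c,.0895))
cr=np.hstack([cv2.resize(b[255:330,185:285],(400,300),interpolation=2),cv2.resize(a[180:255,150:250],(400,300),interpolation=2)])
cv2.imwrite('pics/c1.png',cr)
print(q['xyz'])
E
```

```text
top grip [348.58035714 301.16517857] [  8   8  18  17 224] [ 0.45183079 -0.20343018  0.058     ]
scene grip [236.86956522 301.47619048] [  4   4  22  26 483] [ 0.45056969 -0.20622452  0.045     ]
mouth [219.37662338 281.03896104] [ 6  5 12  9 77] [0.48968279 0.06095105 0.0895    ]
[ 0.50953144 -0.05957621  0.94045912]
```

View pics/c1.png

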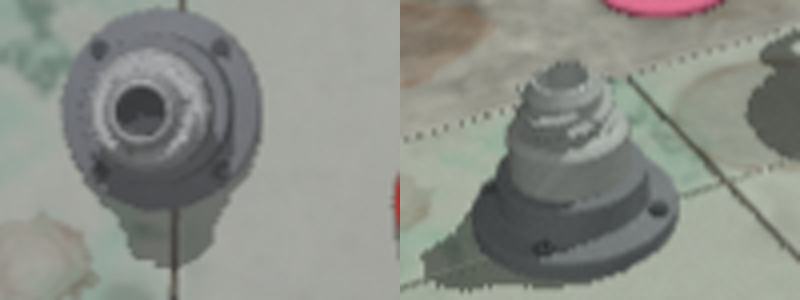

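The pot neck ring is at crop (139,109), which is top-view pixel (219.7,282.2). Both the pot and the cap are within easy reach. I'll turn the jaws along world x first, then travel.

Request:
drive_tool --commands "60 0 0 0 9.35;60 0 0 0 9.35;60 0 0 0 9.35;60 0 0 0 9.35;60 0 0 0 9.35;60 0 0 0 9.35;60 0 0 0 9.35;60 -1 0.3 0 0"

```text
time: 1.1
tool_pos: [0.2689, 0.5384, 0.2305]
tool_rot: [-0.0, 0.707, 0.707, -0.001]
contact_force: [-0.8, -0.7, 0.2]
gripper_width: 0.705
```

Request:
drive_tool --commands "60 -1 0.3 0 0;60 -1 0.3 0 0;60 -1 0.3 0 0;60 -1 0.3 0 0;60 -1 0.3 0 0;60 -1 0.3 0 0;60 -1 0.3 0 0;60 -1 0.3 0 0"

```text
time: 2.1
tool_pos: [0.341, 0.2969, 0.2308]
tool_rot: [-0.0, 0.708, 0.707, -0.0]
contact_force: [1.2, 0.0, -0.1]
gripper_width: 0.701
```

Request:
drive_tool --commands "60 -1 0.3 0 0;60 -1 0.3 0 0;60 -1 0.3 0 0;60 -1 0.3 0 0;60 -1 0.3 0 0;60 -1 0.3 0 0;60 -1 0.3 0 0;60 -1 0.3 0 0"

```text
time: 3.1
tool_pos: [0.4126, 0.057, 0.2308]
tool_rot: [-0.0, 0.708, 0.707, -0.0]
contact_force: [0.5, 0.2, -0.3]
gripper_width: 0.702
```

```bash
python3 - <<'E'
from h import *
a,p=grab('wrist','w1.png'); print(p); print(proj(p,[[.488,.06,.0895]]), manip.state()['tool_pos'])
E
```

```text
{'fx': 316.90080235388865, 'fy': 316.90080235388865, 'cx': 280.0455889393631, 'cy': 217.7009386545522, 'distortion': array([-0.02216775,  0.        ,  0.        ,  0.        ,  0.        ]), 'xyz': array([0.41167985, 0.13074593, 0.37396643]), 'orientation': array([ 1.44939783e-01,  9.89440160e-01, -7.01649118e-04, -3.69363336e-04])}
[[362.81327332 202.66111142]] [0.41336777 0.05435469 0.23085178]
```

View pics/w1.png

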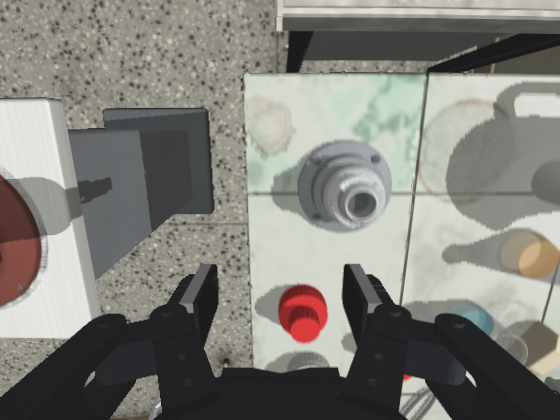

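The mouth shows at about (362,203), matching the prediction from (0.488, 0.060). I'll refine it with the dark bore and the neck ring.

```bash
python3 - <<'E'
from h import *
a=cv2.imread('pics/w1.png'); p=dict(manip.camera_params('wrist'))
g=a[190:216,348:378].max(2)
for t in (80,95,110):
    n,l,s,c=cv2.connectedComponentsWithStats((g<t).astype(np.uint8)); i=1+s[1:,4].argmax(); u=c[i]+[348,190]; print(t,u,s[i],onz(p,u,.0895))
q=manip.camera_params('top'); print(onz(q,(219.7,282.2),.0895), onz(q,(225.5,282.2),.012))
E
```

```text
80 [361.3681592  201.47263682] [  7   4  15  17 201] [0.48740185 0.0579314  0.0895    ]
95 [363.54120879 203.0521978 ] [  5   3  23  21 364] [0.48952403 0.05641933 0.0895    ]
110 [362.1390593  204.07770961] [  1   3  27  23 489] [0.48829116 0.05544469 0.0895    ]
[0.48738295 0.06022732 0.0895    ] [0.4855755  0.05839823 0.012     ]
```

Request:
drive_tool --commands "60 -1 0.1 0 0;60 -1 0.1 0 0;60 -1 0.1 0 0;60 -1 0.1 0 0;60 -1 0.1 0 0;60 -1 0.1 0 0;60 -0.3 0 -0.2 0;60 0 0 0 0"

```text
time: 4.15
tool_pos: [0.4307, -0.1311, 0.2378]
tool_rot: [0.0, 0.708, 0.706, 0.0]
contact_force: [-0.0, -0.3, -0.1]
gripper_width: 0.699
```

```bash
python3 - <<'E'
from h import *
a,p=grab('wrist','w2.png'); a=a[:,:,::-1]
u0=proj(p,[[.4515,-.2045,.058]])[0]; print(u0, manip.state()['tool_pos'])
x,y=np.round(u0).astype(int); r=26
g=a[y-r:y+r,x-r:x+r].max(2)
for t in (45,60,75):
    n,l,s,c=cv2.connectedComponentsWithStats((g<t).astype(np.uint8)); i=1+s[1:,4].argmax(); u=c[i]+[x-r,y-r]; print(t,u,s[i],onz(p,u,.058),onz(p,u,.05))
E
```

```text
[299.90186084 261.27802036] [ 0.43057259 -0.1306082   0.23758581]
45 [298.34741784 258.18896714] [ 10   6  31  35 852] [ 0.44971956 -0.2007704   0.058     ] [ 0.45021834 -0.20432455  0.05      ]
60 [298.78145695 257.91611479] [ 10   5  31  37 906] [ 0.45019503 -0.2004439   0.058     ] [ 0.45070559 -0.20398997  0.05      ]
75 [298.74675325 258.01298701] [  9   5  32  37 924] [ 0.45015838 -0.20056018  0.058     ] [ 0.45066803 -0.20410912  0.05      ]
```

View pics/w2.png

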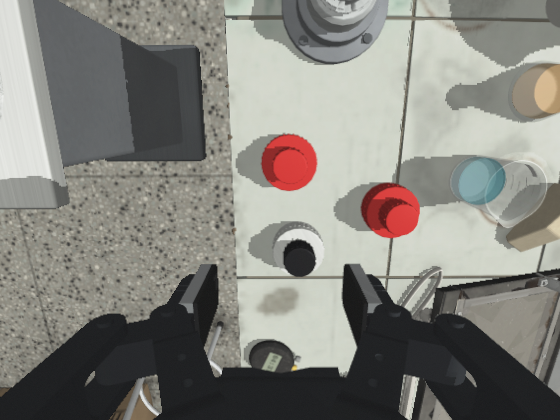

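The cap's grip is at (299,258), directly ahead. The wrist fix (0.451,-0.204) agrees with the top and scene views. I'll move over it and go down.

Request:
drive_tool --commands "60 -0.8 0.23 0 0;60 -0.8 0.23 0 0;60 -0.85 0.22 0 0;60 0 0 1 0;60 0 0 1 0;60 0 0 1 0;60 0 0 1 0;60 0 0 0.6 0"

```text
time: 5.2
tool_pos: [0.4503, -0.2031, 0.0976]
tool_rot: [-0.001, 0.707, 0.707, -0.0]
contact_force: [0.2, 0.2, -0.7]
gripper_width: 0.701
```

Request:
drive_tool --commands "60 0 0 0.5 0;60 0 0 0.5 0;60 0 0 0 0;60 0 0 0 0;60 0 0 0 0;60 0 0 0 0;60 0 0 0 0;60 0 0 0 0"

```text
time: 6.2
tool_pos: [0.4508, -0.2047, 0.0694]
tool_rot: [0.0, 0.708, 0.707, 0.0]
contact_force: [0.1, 0.1, -0.5]
gripper_width: 0.702
```

Request:
drive_tool --commands "60 0 0 0.5 0;60 0 0 0.4 0;60 0 0 0.25 0;60 0 0 0 0;30 0 0 0 0;30 0 0 0 0;30 0 0 0 0;30 0 0 0 0"

```text
time: 7.2
tool_pos: [0.4514, -0.205, 0.0356]
tool_rot: [0.001, 0.708, 0.707, 0.0]
contact_force: [-0.6, -0.0, 4.1]
gripper_width: 0.402
```

```bash
python3 - <<'E'
from h import *
s=manip.state(); print({k:np.round(s[k],4) for k in s})
a,p=grab('wrist','w3.png'); cv2.imwrite('pics/w3c.png',a[150:,100:460,::-1])
E
```

```text
{'time': np.float64(7.2), 'joint_pos': array([-0.5765, -0.046 ,  2.0617, -0.    ,  1.1243, -0.5752]), 'joint_vel': array([-0.0008,  0.0012,  0.0002, -0.0002,  0.0024,  0.0015]), 'joint_efforts': array([-2.18000e-02, -2.77672e+01, -2.95931e+01,  1.70000e-02,
        9.00000e-03, -1.50000e-03]), 'tool_pos': array([ 0.4514, -0.205 ,  0.0356]), 'tool_rot': array([8.000e-04, 7.076e-01, 7.066e-01, 2.000e-04]), 'contact_force': array([-0.6064, -0.0462,  4.0578]), 'ft_torque': array([-0.0442,  0.0375, -0.0602]), 'gripper_width': np.float64(0.4019)}
```

View pics/w3c.png

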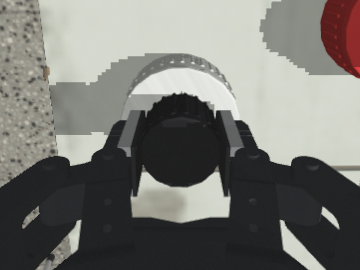

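The grip is held between the pads at an opening of about 34 mm. Lifting.

Request:
drive_tool --commands "30 0 0 -0.3 0;30 0 0 -0.8 0;30 0 0 -1 0;30 0 0 -1 0;30 0 0 -1 0;30 0.4 0.1 0 0;30 0.9 0.12 0 0;30 1 0.12 0 0"

```text
time: 8.25
tool_pos: [0.4599, -0.1338, 0.1554]
tool_rot: [-0.002, 0.708, 0.706, -0.0]
contact_force: [0.6, 0.5, -1.1]
gripper_width: 0.401
```

Request:
drive_tool --commands "30 1 0.12 0 0;30 1 0.12 0 0;30 1 0.12 0 0;30 1 0.12 0 0;30 1 0.15 0 0;30 1 0.15 0 0;30 0.5 0.2 0 0;30 0 0 0 0"

```text
time: 9.25
tool_pos: [0.4902, 0.0601, 0.1566]
tool_rot: [-0.001, 0.707, 0.707, -0.001]
contact_force: [-0.0, -0.5, -1.7]
gripper_width: 0.4
```

```bash
python3 - <<'E'
from h import *
a,p=grab('wrist','w4.png'); b,q=grab('scene','s4.png')
s=manip.state(); print({k:np.round(s[k],4) for k in ('time','tool_pos','contact_force','ft_torque','gripper_width')})
cv2.imwrite('pics/c4.png',np.hstack([a[150:,100:460,::-1], cv2.resize(b[130:265,110:290,::-1],(360,270))]))
E
```

```text
{'time': np.float64(9.35), 'tool_pos': array([0.4904, 0.0589, 0.1571]), 'contact_force': array([-0.1402,  0.2931, -1.6509]), 'ft_torque': array([-0.0547,  0.0277,  0.0003]), 'gripper_width': np.float64(0.402)}
```

View pics/c4.png

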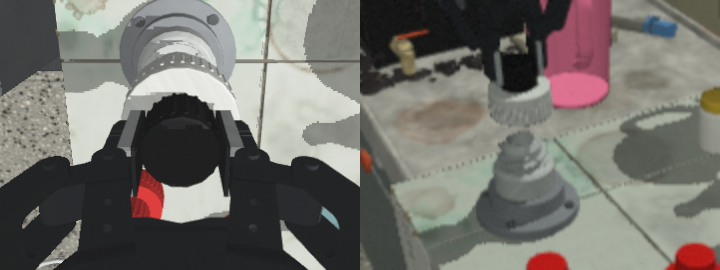

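The cap hangs straight above the pot. I'll correct x by -2.4 mm and lower it to just above contact.

Request:
drive_tool --commands "30 0.02 -0.08 0 0;30 0 0 0.3 0;30 0 0 0.4 0;30 0 0 0.4 0;30 0 0 0.13 0;30 0 0 0 0;30 0 0 0 0;30 0 0 0 0"

```text
time: 10.35
tool_pos: [0.4887, 0.06, 0.1215]
tool_rot: [0.0, 0.708, 0.707, 0.0]
contact_force: [0.1, -0.2, -2.3]
gripper_width: 0.4
```

Request:
drive_tool --commands "30 0 0 0.03 0;30 0 0 0.03 0;30 0 0 0.03 0;30 0 0 0.03 0;30 0 0 0 0;30 0 0 0 0;30 0 0 0 0;30 0 0 0 0"

```text
time: 11.35
tool_pos: [0.4884, 0.0599, 0.1173]
tool_rot: [0.0, 0.708, 0.707, 0.0]
contact_force: [-0.7, 0.1, -1.3]
gripper_width: 0.398
```

Request:
drive_tool --commands "30 0 0 0.04 0;30 0 0 0.03 0;30 0 0 0.03 0;30 0 0 0.03 0;30 0 0 0 0;30 0 0 0 0;30 0 0 0 0;30 0 0 0 0"

```text
time: 12.35
tool_pos: [0.4882, 0.06, 0.1133]
tool_rot: [-0.0, 0.708, 0.707, -0.0]
contact_force: [-0.9, 0.1, -2.9]
gripper_width: 0.401
```

Request:
drive_tool --commands "30 0 0 0.04 0;30 0 0 0.04 0;30 0 0 0.02 0;30 0 0 0 0;30 0 0 0 0;30 0 0 0 0;30 0 0 0 0;30 0 0 0 0"

```text
time: 13.35
tool_pos: [0.4888, 0.06, 0.1122]
tool_rot: [0.0, 0.707, 0.707, 0.0]
contact_force: [-5.0, 0.5, 7.8]
gripper_width: 0.402
```

Contact: about 10 N, TCP z 0.1122, so cap_centre is about 25 mm above thread_top, as expected. I'll ease the sideways force and start turning back, following the climb.

Request:
drive_tool --commands "30 0 -0.03 0 0;30 0 0 0 -2;30 0 0 -0.007 -2;30 0 0 -0.007 -2;30 0 0 0 0;30 0 0 0 0;30 0 0 0 0;30 0 0 0 0"

```text
time: 14.35
tool_pos: [0.487, 0.0603, 0.1101]
tool_rot: [-0.001, 0.67, 0.743, -0.0]
contact_force: [-0.1, 5.0, -1.3]
gripper_width: 0.395
```

Force vanished: it fell at least 2 mm. Following down to see whether it is 3 mm or 8 mm.

Request:
drive_tool --commands "30 0.03 0 0.03 0;30 0 0 0.03 0;30 0 0 0.04 0;30 0 0 0 0;30 0 0 0 0;30 0 0 0 0;30 0 0 0 0;30 0 0 0 0"

```text
time: 15.35
tool_pos: [0.4869, 0.0608, 0.1072]
tool_rot: [-0.0, 0.67, 0.743, -0.0]
contact_force: [-0.2, 0.6, -5.8]
gripper_width: 0.4
```

Request:
drive_tool --commands "30 0 0 0.03 0;30 0 0 0.03 0;30 0 0 0 0;30 0 0 0 0;30 0 0 0 0;30 0 0 0 0;30 0 0 0 0;30 0 0 0 0"

```text
time: 16.35
tool_pos: [0.4875, 0.0608, 0.1062]
tool_rot: [0.0, 0.67, 0.743, 0.0]
contact_force: [0.7, 0.1, -2.7]
gripper_width: 0.399
```

Request:
drive_tool --commands "30 0 0 0.03 0;30 0 0 0.03 0;30 0 0 0.02 0;30 0 0 0 0;30 0 0 0 0;30 0 0 0 0;30 0 0 0 0;30 0 0 0 0"

```text
time: 17.35
tool_pos: [0.4878, 0.0608, 0.1043]
tool_rot: [0.0, 0.67, 0.743, 0.0]
contact_force: [-1.0, 0.4, 6.1]
gripper_width: 0.393
```

It fell 7.9 mm in all, and cap_centre is now about 26 mm above thread_start: that matches the thread start. I'll go gently forward, following the pitch.

Request:
drive_tool --commands "30 0 0 0 5;30 0 0 0.01 5;30 0 0 0.012 5;30 0 0 0.012 5;30 0 0 0.012 5;30 0 0 0 0;30 0 0 0 0;30 0 0 0 0"

```text
time: 18.35
tool_pos: [0.4878, 0.0608, 0.1026]
tool_rot: [0.0, 0.814, 0.58, 0.001]
contact_force: [0.5, 0.3, 3.5]
gripper_width: 0.399
```

```bash
python3 - <<'E'
from h import *
s=manip.state(); print({k:np.round(s[k],4) for k in ('time','joint_pos','tool_pos','contact_force','ft_torque','gripper_width')})
E
```

```text
{'time': np.float64(18.35), 'joint_pos': array([-2.7500e-02, -1.5550e-01,  2.0363e+00,  1.0000e-04,  1.2595e+00,
        3.0480e-01]), 'tool_pos': array([0.4878, 0.0608, 0.1026]), 'contact_force': array([0.4606, 0.3377, 3.549 ]), 'ft_torque': array([ 0.0333, -0.176 , -0.0815]), 'gripper_width': np.float64(0.3994)}
```

Descent of 1.7 mm in 25° follows the thread pitch. Continuing.

Request:
drive_tool --commands "30 0 0 0.012 5;30 0 0 0.012 5;30 0 0 0.012 5;30 0 0 0.012 5;30 0 0 0.012 5;30 0 0 0.012 5;30 0 0 0 0;30 0 0 0 0"

```text
time: 19.35
tool_pos: [0.4876, 0.0608, 0.1003]
tool_rot: [0.0, 0.937, 0.35, 0.0]
contact_force: [-0.0, -0.2, 4.8]
gripper_width: 0.397
```

```bash
python3 - <<'E'
from h import *
s=manip.state(); print({k:np.round(s[k],4) for k in ('time','tool_pos','contact_force','ft_torque')})
E
```

```text
{'time': np.float64(19.35), 'tool_pos': array([0.4876, 0.0608, 0.1003]), 'contact_force': array([-4.7000e-03, -1.9780e-01,  4.8209e+00]), 'ft_torque': array([-0.0137, -0.0534, -0.061 ])}
```

Request:
drive_tool --commands "30 0 0 0.012 5;30 0 0 0.012 5;30 0 0 0.012 5;30 0 0 0.007 3;30 0 0 0 0;30 0 0 0 0;30 0 0 0 0;30 0 0 0 0"

```text
time: 20.35
tool_pos: [0.4879, 0.0606, 0.0994]
tool_rot: [0.0, 0.98, 0.199, 0.001]
contact_force: [-0.2, -1.0, 5.7]
gripper_width: 0.401
```

```bash
python3 - <<'E'
from h import *
s=manip.state(); print({k:np.round(s[k],4) for k in ('time','tool_pos','tool_rot','contact_force','ft_torque')})
E
```

```text
{'time': np.float64(20.35), 'tool_pos': array([0.4879, 0.0606, 0.0994]), 'tool_rot': array([4.000e-04, 9.799e-01, 1.993e-01, 6.000e-04]), 'contact_force': array([-0.2246, -1.0007,  5.6848]), 'ft_torque': array([-0.0934, -0.1172, -0.0171])}
```

Request:
drive_tool --commands "30 0 0 0.005 2;30 0 0 0.005 2;30 0 0 0.005 2;30 0 0 0 0;30 0 0 0 0;30 0 0 0 0;30 0 0 0 0;30 0 0 0 0"

```text
time: 21.35
tool_pos: [0.4881, 0.0606, 0.0993]
tool_rot: [0.0, 0.989, 0.148, 0.001]
contact_force: [0.4, -0.4, 8.0]
gripper_width: 0.402
```

```bash
python3 - <<'E'
from h import *
s=manip.state(); print({k:np.round(s[k],4) for k in ('time','tool_pos','tool_rot','contact_force','ft_torque')})
E
```

```text
{'time': np.float64(21.35), 'tool_pos': array([0.4881, 0.0606, 0.0993]), 'tool_rot': array([4.000e-04, 9.890e-01, 1.477e-01, 8.000e-04]), 'contact_force': array([ 0.4462, -0.3534,  7.9867]), 'ft_torque': array([-0.1223, -0.0122, -0.0342])}
```

Descent has stopped and the press force is rising, at exactly the predicted height (TCP 0.0994). I'll take 4° more with the press eased, to seat the pins.

Request:
drive_tool --commands "30 0 0 -0.01 2;30 0 0 0 2;30 0 0 0 0;30 0 0 0 0;30 0 0 0 0;30 0 0 0 0;30 0 0 0 0;30 0 0 0 0"

```text
time: 22.35
tool_pos: [0.4881, 0.0605, 0.0993]
tool_rot: [0.001, 0.994, 0.113, 0.001]
contact_force: [1.8, -1.3, 5.4]
gripper_width: 0.401
```

```bash
python3 - <<'E'
from h import *
s=manip.state(); print({k:np.round(s[k],4) for k in ('time','tool_pos','tool_rot','contact_force','ft_torque')})
b,q=grab('scene','s5.png'); cv2.imwrite('pics/s5c.png',cv2.resize(b[130:265,110:290,::-1],(720,540)))
E
```

```text
{'time': np.float64(22.35), 'tool_pos': array([0.4881, 0.0605, 0.0993]), 'tool_rot': array([5.000e-04, 9.936e-01, 1.131e-01, 8.000e-04]), 'contact_force': array([ 1.7861, -1.2926,  5.3822]), 'ft_torque': array([-0.1772, -0.1067, -0.0835])}
```

View pics/s5c.png

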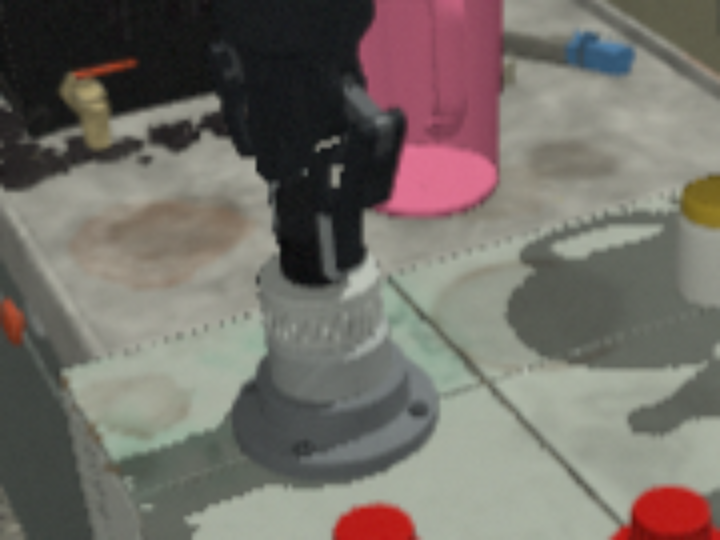

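The cap sits level and low on the pot. Releasing the press, opening and lifting clear.

Request:
drive_tool --commands "30 0 0 -0.03 0;30 0 0 0 0;60 0 0 0 0;60 0 0 0 0;60 0 0 0 0;60 0 0 0 0;60 0 0 0 0;60 0 0 -0.3 0"

```text
time: 23.4
tool_pos: [0.4867, 0.0609, 0.1081]
tool_rot: [-0.0, 0.994, 0.113, -0.001]
contact_force: [-0.2, -0.2, 0.5]
gripper_width: 0.701
```

Request:
drive_tool --commands "60 0 0 -0.7 0;60 0 0 -1 0;60 0 0 -1 0;60 0 0 -1 0;60 0 0 -1 0;60 -0.8 -0.8 0 0;60 -0.8 -0.8 0 0;60 0 0 0 0"

```text
time: 24.4
tool_pos: [0.429, 0.0977, 0.2505]
tool_rot: [-0.0, 0.994, 0.113, 0.001]
contact_force: [1.0, -0.1, 0.3]
gripper_width: 0.701
```

```bash
python3 - <<'E'
from h import *
s=manip.state(); print({k:np.round(s[k],4) for k in ('time','tool_pos','tool_rot','contact_force','gripper_width')})
b,q=grab('scene','s6.png'); a,p=grab('wrist','w6.png')
print('expect grip top centre home', proj(q,[[.488,.0605,.1218]]), '7mm high', proj(q,[[.488,.0605,.1288]]), 'crop scale 4, origin 150,160')
cv2.imwrite('pics/c6.png',np.hstack([cv2.resize(b[160:260,150:250,::-1],(400,400),interpolation=2),cv2.resize(a[:,:,::-1],(400,400))]))
E
```

```text
{'time': np.float64(24.4), 'tool_pos': array([0.429 , 0.0977, 0.2505]), 'tool_rot': array([-0.    ,  0.9935,  0.1135,  0.001 ]), 'contact_force': array([ 0.9591, -0.0713,  0.2935]), 'gripper_width': np.float64(0.7006)}
expect grip top centre home [[189.41008246 185.30003457]] 7mm high [[189.09528322 182.2460053 ]] crop scale 4, origin 150,160
```

View pics/c6.png

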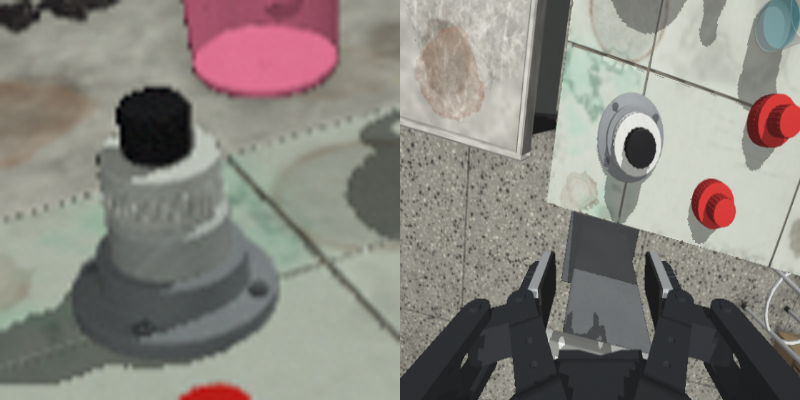

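The grip top is at crop (155,102), which is pixel (188.7,185.5). The predicted row is 185.3 when home and 182.2 if 7 mm too high, so the cap is home. The gripper is clear.

```bash
python3 -c "
from plant import manip
print(manip.job_done())"
```

```text
the job is handed in; nothing more can be done
None
```

The screw cap is on the pot and fully home, and I handed the job in at about 24.5 s with the gripper open and clear of everything.

- **Setting down and thread start:** I set the cap on the neck and turned it back about 6°. It then sank 7.9 mm in all, to within about 1 mm of the given thread-start height. I nudged it sideways by about 1 mm in the same steps. So part of that drop could have been the cap centring itself on the mouth rather than falling into the thread.
- **Screwing home:** I turned it forward about 83° with no jam. It went down at roughly the thread's pitch until it stopped at TCP z = 0.0993 m, against 0.0994 m expected. The force readings, taken at the end of each step, were never above about 8 N.
- **Last checks:** After letting go, the grip top appeared at image row 185.5. A cap that is home should show at 185.3, and one jammed 7 mm too high at 182.2. The cap looks level.
- **Not tested:** I did not pull up on the cap to prove the thread holds. The moves kept well away from the flask, beaker and jar, but I did not measure their positions afterward.

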